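Open the ratchet book holder

ROBOT

A 6-joint arm with a two-finger parallel gripper is mounted at the origin on the work surface. World frame = base frame: x ahead of the robot, y to its left, z up, the work surface at z = 0. Lengths are in m, angles in rad, forces in N, time in s.
With the tool pointing down it reaches from about 0.425 to 0.95 m from the base axis. Payload 14.7 kg.
Tool frame: the origin (TCP) lies between the finger pads; the fingertips stand 8 mm ahead of it and the grasp point (between the pads) lies 11 mm behind it; z points along the fingers, y is the line along which they close (so a half turn about z gives the same grasp; the last joint's range is limited). The gripper opens to 85 mm and grips with 20 to 120 N. Pads are 22 mm wide; open, the fingers measure 114 mm over their backs; the gripper's body (76 mm by 85 mm) begins 54 mm behind the grasp point. The pads swing forward as they close: fully open they stand 13 mm farther back than shut.
Start: joints at [1.192, 0.48, 1.596, -0, 1.065, -0.047], TCP at [0.212, 0.615, 0.239] pointing down, gripper open.
Joint ranges: [-2.75, 2.75], [-0.82, 2.05], [0.23, 2.67], [-1.56, 4.7], [0.09, 2.69], [-2.92, 2.92]. Speed limits (rad/s): [1.89, 1.89, 2.39, 3.01, 3.01, 3.01].

INTERFACE

Orientations are given as a unit quaternion [x, y, z, w].
In Python, from workcell import * gives the robot as it stands.
- The arm moves only by the tool carry_out, never from a script. Its argument "plan" is a list of rows, each a list of 7 numbers: the shift along the tool's x, y, z scaled (see below), then the turn, a rotation vector about the tool's x, y, z scaled (see below), then the opening, from 0 (shut) to 1 (fully open). In form: [[x, y, z, rx, ry, rz, fingers], ...]. A call has 1 to 5 rows; each row is the pose to reach, as a shift and turn from the pose commanded when the call began, along the tool's axes at that moment, turning the shorter way round; what a row does not reach only later rows make up. The controller multiplies each number of a shift by 0.5 m and each number of a turn by pi rad. A row lasts 1/8 s, in which the tool goes at most 62.5 mm and 10.7 degrees, less where a joint would pass 70% of its speed; a pose out of reach is approached as far as the arm can. A call with a number of a shift or a turn outside -1 to 1 is refused whole. A call with a gripper value outside its range is refused whole. The fingers move at their own pace and stop on an object; "force" is the grip in N (left out, the last holds). Time passes only in rows, so rows that repeat a pose let the fingers close. It gives the time, the measured TCP pose, the force, the opening and the grip force at its end, in the units of the state.
- state(): the state, without advancing time (a new reading comes with each control period).
- snapshot(name): name is "side" or "top"; returns a dict with "frame" (400x640x3 uint8, blue, green, red), "K" (3x3 intrinsics, pixels), "dist" ([k1, k2, p1, p2, k3] as OpenCV has them; the pictures are not rectified), "R" (3x3) and "t" (3): a world point X has camera coordinates R X + t. Camera axes: x right, y down, z forward; pixel columns grow to the right and rows downward; lengths in m; the calibration is good to about 2 mm. A picture is of the moment at which its call begins. There is no depth.
- hand_in(): hands the job in; it is judged then, once.
The state is a dict: "clock": time; "joint_positions": joint angles; "joint_vel": joint speeds; "tau": joint torques, N m; "position": TCP position; "eef_rot": TCP orientation; "force": force on the tool from outside, world axes, zero at the start; "wrist_torque": the same for the moment, N m; "gripper_width": finger opening in m; "grasp_force": force on a finger pad.
Only numpy, scipy, OpenCV 4.12 (cv2) and the standard library are available. Lean on these libraries where they do the work, as an engineer would, in place of code of your own. Each camera call takes 0.05 s, during which the arm holds its last target. There are 200 camera calls.

TASK

Make room for another book in the desk book holder: press down the release pad on its sliding jaw and, keeping it pressed, push the jaw back along the bar, away from the books, until it is fully home against the end stop; then let go so that the pad springs back up. Leave the standing books and everything else on the desk where they are.

Things in the scene. Friction and masses are not known exactly. Their poses are not given: they have to be found in the camera images.
- holder: Book holder fixed to the desk: steel base 100 x 335 mm with a level bar along its y axis (x = 0), fixed end plate (130 mm high) at y = -172 mm, three books beside it on a wooden deck 40 mm high, the sliding jaw, and an end stop post (58 mm high) at y = 142 to 154 mm. Origin on the desk under the bar; x across the bar, y along it from the books to the end stop, z up.
- jaw (a joint): Position of the sliding jaw along the bar, m: 0 = fully in towards the books, grows in the holder's +y direction, 0.150 = home against the end stop. A ratchet stops it from moving to +y (it gives at most 10 mm, to the next tooth) unless the release pad is pressed; then it slides with about 6 N of friction, e.g. with fingertips in the pocket pressing the pad and pushing the lip.
- release (a joint): How far the release pad is pressed down, m: 0 = up, 0.010 = bottomed. Spring: about 2 N to start, 5 N at the bottom; springs back when let go. The ratchet is free beyond 0.006 and catches at the next tooth if the pad rises. Where the pawl stands under a tooth, the pad may start up to 6 mm down.
- pad_top (a point): Centre of the upper face of the release pad, a flat ribbed aluminium pad 40 mm (x) by 46 mm (y), the floor of the jaw's pocket between jaw plate and lip; the pocket is 54 mm long in y, open above and on both x sides. 87 mm above the desk when up, 77 mm when bottomed; at holder y = joint jaw - 43 mm.
- lip_top (a point): Centre of the top edge of the jaw's push lip, an upright black wall 44 mm wide (x), 7 mm thick (y), on the end-stop side of the pad; top 110 mm above the desk. At holder y = joint jaw - 12.5 mm; its face towards the pad at joint jaw - 16 mm.
- jaw_plate (a point): Middle of the top edge of the jaw plate, on its face towards the books: an upright dark steel plate 80 mm wide, 5 mm thick, top 122 mm above the desk, on the book side of the pad. At holder y = joint jaw - 75 mm; its face towards the pad at joint jaw - 70 mm.
- book_a_mid (a point): Centre of a small standing book, 72 x 24 x 95 mm, nearest the fixed end plate; loose, stands on the deck, top 135 mm above the desk. To be left alone.
- book_b_mid (a point): Centre of the middle standing book, 72 x 28 x 95 mm. To be left alone.
- book_c_mid (a point): Centre of the standing book nearest the jaw, 72 x 25 x 95 mm; at least 10 mm clear of the jaw plate. To be left alone.
- dictionary: Thick grey book lying flat beside the holder, 110 x 150 x 46 mm, origin under its centre. To be left alone.
- stapler: Black stapler, 32 x 130 mm, about 50 mm high, loose beside the holder, origin under its centre. To be left alone.
- mug: White mug, 80 mm across, 90 mm high, loose, origin under its centre. To be left alone.
- notes: Block of yellow note paper, 76 x 76 x 30 mm, loose, origin under its centre. To be left alone.
Things that resemble listed ones, but are neither listed nor needed, are in the scene too. What is shaped like the part that bears book_a_mid but purple is not meant.

How it is judged:
By the outcome, as a careful person would: the job done as asked, in the order asked, and still so for the second after the job is handed in, with the robot touching nothing.
It also fails if it takes over 35 s, if anything falls off the work surface, if the arm or the gripper's body presses on something with over 40 N, if the wrist force passes 120 N, or if a joint passes its speed limit or range.

## Working session

There is one attempt and no reset: what is moved stays moved. The work goes in short steps, Python scripts to look and compute and a tool call to move; the robot and the scene stay as the last step left them, time stands still between calls to the robot, and variables do not carry over. Pictures are saved under pics/ and viewed, at most 10 in all, crops included, and the job is handed in when it is done.

Besides the shell and the picture viewer there is one more tool, called by a JSON object that holds its "fn" and its "kwargs", one argument or row to a line. carry_out: Moves the arm, as the interface text tells. Its arguments: {"type":"object","properties":{"plan":{"type":"array","items":{"type":"array","items":{"type":"number","minimum":-1,"maximum":1}}},"force":{"type":"number"}},"required":["plan"]}

```bash
mkdir -p pics; ls; cat > h.py <<'E'
from workcell import *
import numpy as np, cv2, pickle
def snap(n,tag):
    s=snapshot(n); pickle.dump(s,open(f'pics/{tag}.pkl','wb')); cv2.imwrite(f'pics/{tag}.png',s['frame']); return s
def ray(s,uv):
    p=cv2.undistortPoints(np.array([[uv]],float),np.array(s['K']),np.array(s['dist']))[0,0]
    R=np.array(s['R']);t=np.array(s['t'])
    return -R.T@t, R.T@np.array([p[0],p[1],1])
def onz(s,uv,z):
    c,d=ray(s,uv); return c+d*(z-c[2])/d[2]
def proj(s,X):
    R=np.array(s['R']); r=cv2.Rodrigues(R)[0]
    return cv2.projectPoints(np.array(X,float).reshape(-1,1,3),r,np.array(s['t'],float),np.array(s['K']),np.array(s['dist']))[0][:,0]
E
python3 - <<'E'
from h import *
for n in('top','side'): s=snap(n,n+'0'); print(n,-np.array(s['R']).T@np.array(s['t']))
print(state())
E
```

```text
pics
top [ 0.47092389 -0.04546921  0.82716644]
side [ 0.2857812  -0.72636121  0.75339684]
{'clock': 0.1, 'joint_positions': array([ 1.19241305e+00,  4.80768061e-01,  1.59677559e+00, -2.33262590e-05,
        1.06511163e+00, -4.65816311e-02]), 'joint_vel': array([-0.00085138, -0.00157626, -0.0015839 , -0.00099002,  0.00130111,
        0.00143354]), 'tau': array([ 1.92570973e-03, -9.52247071e+01, -4.31035638e+01, -1.39199329e-05,
        5.28476201e-03,  3.76390699e-05]), 'position': array([0.21158419, 0.61423534, 0.2387504 ]), 'eef_rot': array([ 1.65135252e-01,  9.86270787e-01, -5.21516218e-04, -1.02076332e-04]), 'force': array([-0.51858637,  0.56433437,  0.35612042]), 'wrist_torque': array([-0.01190357,  0.01761998, -0.03924034]), 'grasp_force': 0.0, 'gripper_width': 0.08514371702259613}
```

View pics/top0.png

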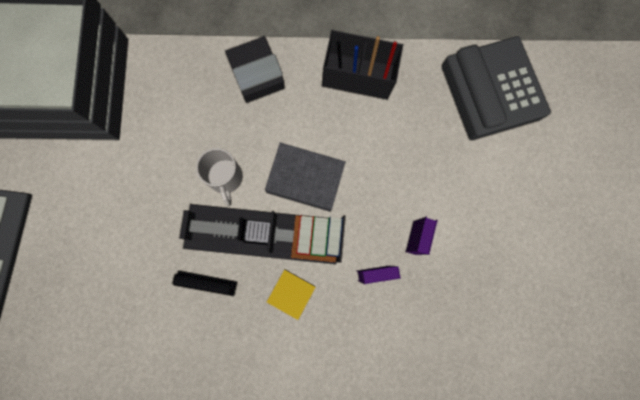

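View pics/side0.png

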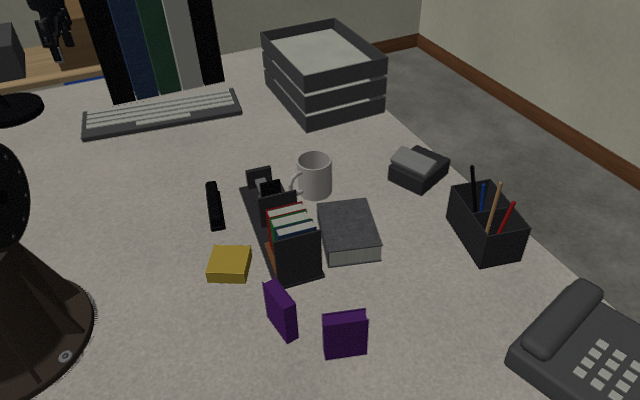

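The top view shows the holder with its end stop near (185,228), the jaw's ribbed pad at (258,232) and books at (300–340,237). The two purple books at (422,236) and (380,274) are decoys, standing alone. There is only one holder. In the side view the holder runs from (262,180) to (298,265). I'll confirm with an enlarged crop.

```bash
python3 - <<'E'
from h import *
s=pickle.load(open('pics/top0.pkl','rb'))
c=s['frame'][190:280,165:360]; c=cv2.convertScaleAbs(cv2.resize(c,None,fx=4,fy=4,interpolation=cv2.INTER_CUBIC),alpha=1.8,beta=15); cv2.imwrite('pics/c0.png',c)
print(s['K'],s['dist'],onz(s,(258,232),.085),onz(s,(185,228),.058))
E
```

```text
[[373.42083634   0.         314.35727774]
 [  0.         373.42083634 196.39089368]
 [  0.           0.           1.        ]] [0.01467434 0.         0.         0.         0.        ] [0.52171753 0.05226995 0.085     ] [0.53105595 0.20459605 0.058     ]
```

View pics/c0.png

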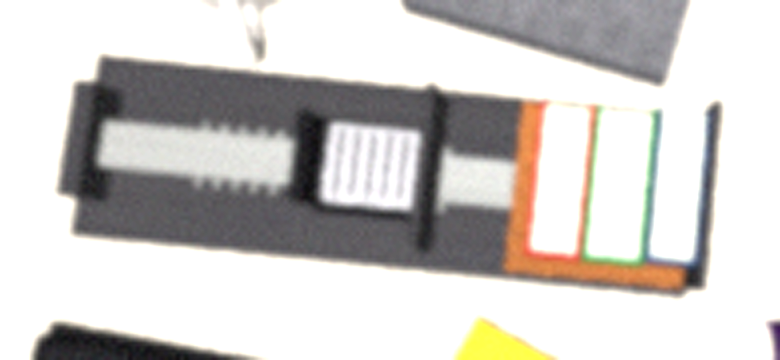

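The crop confirms it: pad at crop (370,168), lip at (308,157), jaw plate at (430,168), end stop at (82,138), and the orange deck with three books on the right. Now the geometry.

```bash
python3 - <<'E'
from h import *
s=pickle.load(open('pics/top0.pkl','rb'))
f=lambda x,y,z:onz(s,(165+x/4-.375,190+y/4-.375),z)
g=cv2.cvtColor(s['frame'],cv2.COLOR_BGR2GRAY)
# pad mask in crop
m=np.zeros_like(g); m[215:247,243:270]=g[215:247,243:270]>75
n,l,st,ce=cv2.connectedComponentsWithStats(m)
print(st,ce)
k=1+np.argmax(st[1:,4]); pts=np.argwhere(l==k)[:,::-1].astype(np.float32); r=cv2.minAreaRect(pts);print(r)
A,B=f(75,233,.005),f(685,293,.005); C,D=f(100,57,.005),f(405,80,.005)
for a,b in((A,B),(C,D)): d=a-b; print('edge',a,b,np.degrees(np.arctan2(d[1],d[0])))
for z in(.087,.081,.077): print('pad',z,f(370,168,z),onz(s,ce[k],z))
for q in [onz(s,p,.085) for p in cv2.boxPoints(r)]: print(q)
print('lip',f(308,157,.11),'plate ends',f(434,88,.122),f(424,248,.122),'stop',f(82,138,.058),f(75,82,.058),f(62,190,.058))
E
```

```text
[[     0      0    640    400 255525]
 [   245    220     25     23    475]] [[319.6159319  199.44128363]
 [257.13473684 231.08631579]]
((257.0549011230469, 231.00607299804688), (23.52191734313965, 20.31940269470215), 6.340191841125488)
edge [0.49221982 0.22268492 0.005     ] [ 0.46123181 -0.10759215  0.005     ] 84.6399559869229
edge [0.58844868 0.21493538 0.005     ] [0.57667028 0.04685186 0.005     ] 85.99156799836109
pad 0.087 [0.52231019 0.05374759 0.087     ] [0.52337029 0.05375941 0.087     ]
pad 0.081 [0.52272674 0.05455187 0.081     ] [0.52379543 0.05456378 0.081     ]
pad 0.077 [0.52300444 0.05508806 0.077     ] [0.52407886 0.05510003 0.077     ]
[0.50626701 0.07881574 0.085     ]
[0.54616336 0.07576783 0.085     ]
[0.54123946 0.029326   0.085     ]
[0.50137591 0.03279416 0.085     ]
lip [0.52581902 0.08033794 0.11      ] plate ends [0.55788284 0.01990044 0.122     ] [0.4828174  0.02288846 0.122     ] stop [0.53897775 0.20482404 0.058     ] [0.56780094 0.21013471 0.058     ] [0.51247465 0.21328267 0.058     ]
```

```bash
cat >> h.py <<'E'
from scipy.spatial.transform import Rotation as Ro
TH=np.radians(85.0); U=np.array([np.cos(TH),np.sin(TH),0]); PAD=np.array([.5235,.0545,0])
def goal(p,yawy=TH-np.pi/2):
    st=state(); R0=Ro.from_quat(st['eef_rot']).as_matrix()
    y=np.array([np.cos(yawy),np.sin(yawy),0]); z=np.array([0,0,-1.]); x=np.cross(y,z)
    if x@R0[:,0]+y@R0[:,1]<0: x,y=-x,-y
    Rt=np.c_[x,y,z]
    print('row',np.round(R0.T@(p-st['position'])/.5,4),np.round(Ro.from_matrix(R0.T@Rt).as_rotvec()/np.pi,4),'pos',st['position'].round(4),'F',st['force'].round(2),'t',st['clock'])
E
python3 - <<'E'
from h import *
goal(PAD+[0,0,.2])
E
```

```text
row [-0.9545 -0.8551  0.0784] [-3.000e-04  2.000e-04  4.222e-01] pos [0.2116 0.6142 0.2388] F [-0.52  0.56  0.36] t 0.1
```

{"fn": "carry_out", "kwargs": {
  "plan": [
    [-0.954,-0.855,0.06,0,0,0.422,0],
    [-0.954,-0.855,0.06,0,0,0.422,0],
    [-0.954,-0.855,0.06,0,0,0.422,0],
    [-0.954,-0.855,0.06,0,0,0.422,0],
    [-0.954,-0.855,0.06,0,0,0.422,0]
  ],
  "force": 20
}}

```text
clock: 0.72
position: [0.3642, 0.3401, 0.2245]
eef_rot: [0.595, 0.804, 0.0, 0.0]
force: [1.3, -0.1, 0.6]
gripper_width: -0.0
grasp_force: 0.0
```

```bash
python3 - <<'E'
from h import *
goal(PAD+[0,0,.2])
E
```

```text
row [-0.6392  0.1384  0.0491] [0.     0.     0.1219] pos [0.3642 0.3401 0.2245] F [ 1.34 -0.06  0.6 ] t 0.725
```

{"fn": "carry_out", "kwargs": {
  "plan": [
    [-0.639,0.138,0.049,0,0,0.122,0],
    [-0.639,0.138,0.049,0,0,0.122,0],
    [-0.639,0.138,0.049,0,0,0.122,0],
    [-0.639,0.138,0.049,0,0,0.122,0],
    [-0.639,0.138,0.049,0,0,0.122,0]
  ]
}}

```text
clock: 1.35
position: [0.5176, 0.0685, 0.2011]
eef_rot: [0.735, 0.678, 0.0, -0.0]
force: [1.3, 0.6, 0.4]
gripper_width: -0.0002
grasp_force: 0.0
```

```bash
python3 - <<'E'
from h import *
goal(PAD+[0,0,.14])
E
```

```text
row [-0.027   0.0142  0.1223] [-0.     -0.      0.0017] pos [0.5176 0.0685 0.2011] F [1.3  0.65 0.43] t 1.35
```

{"fn": "carry_out", "kwargs": {
  "plan": [
    [0,0,0.12,0,0,0,0],
    [0,0,0.12,0,0,0,0],
    [0,0,0.12,0,0,0,0]
  ]
}}

```text
clock: 1.72
position: [0.5169, 0.0711, 0.1424]
eef_rot: [0.735, 0.678, -0.0, -0.0]
force: [-1.2, 0.0, 1.0]
gripper_width: -0.0001
grasp_force: 0.0
```

```bash
python3 - <<'E'
from h import *
goal(PAD+[0,0,.11])
s=snap('side','side1'); t=snap('top','top1')
a=cv2.resize(s['frame'][130:290,210:370],(640,640))[:600]
b=cv2.resize(t['frame'][190:280,165:360],(780,360))
cv2.imwrite('pics/s1.png',cv2.convertScaleAbs(a,alpha=1.7,beta=10))
cv2.imwrite('pics/t1.png',cv2.convertScaleAbs(b,alpha=1.7,beta=10))
E
```

```text
row [-0.032   0.0158  0.0648] [-0.0001 -0.      0.002 ] pos [0.5169 0.0711 0.1424] F [-1.23  0.04  0.96] t 1.725
```

View pics/s1.png

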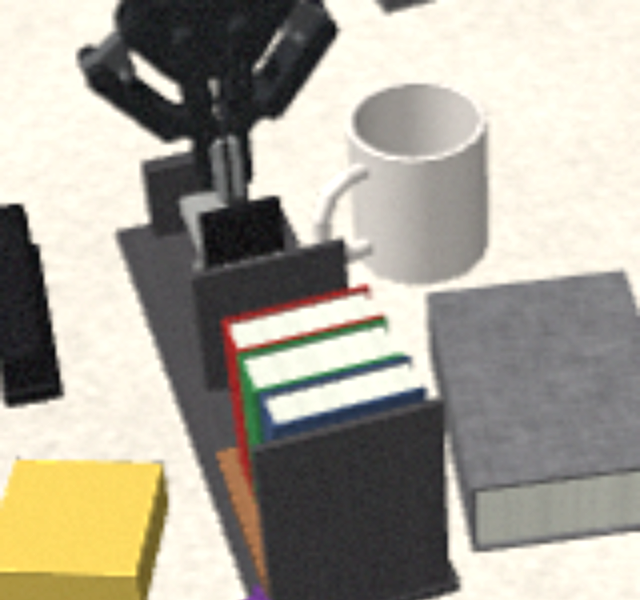

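The fingertips are at crop (230,205), just above the lip (black wall, top edge near (241,203)). The jaw plate is at (270,260), and nothing has been disturbed. Check the lip and plate from the side view.

```bash
python3 - <<'E'
from h import *
s=pickle.load(open('pics/side1.pkl','rb'))
f=lambda x,y,z:onz(s,(210+x/4,130+y/4),z)
print('lip face L,R',f(205,210,.11),f(280,200,.11))
print('plate L,R top',f(193,268,.122),f(345,240,.122))
E
```

```text
lip face L,R [0.50833261 0.08863671 0.11      ] [0.54638113 0.07908603 0.11      ]
plate L,R top [0.48311146 0.03194808 0.122     ] [0.55870394 0.01877351 0.122     ]
```

{"fn": "carry_out", "kwargs": {
  "plan": [
    [-0.032,0.016,0,0,0,0.002,0],
    [-0.032,0.016,0,0,0,0.002,0],
    [-0.032,0.016,0.04,0,0,0.002,0],
    [-0.032,0.016,0.084,0,0,0.002,0],
    [-0.032,0.016,0.084,0,0,0.002,0]
  ]
}}

```text
clock: 2.45
position: [0.5228, 0.0539, 0.0987]
eef_rot: [0.738, 0.675, -0.001, -0.001]
force: [-0.9, 0.0, 0.3]
gripper_width: 0.0
grasp_force: 0.0
```

```bash
python3 - <<'E'
from h import *
goal(PAD+[0,0,.085])
E
```

```text
row [0.0014 0.0014 0.0273] [-0.0007  0.0001 -0.0003] pos [0.5228 0.0539 0.0987] F [-0.95  0.01  0.33] t 2.45
```

{"fn": "carry_out", "kwargs": {
  "plan": [
    [0,0,0.012,0,0,0,0],
    [0,0,0.02,0,0,0,0],
    [0,0,0.028,0,0,0,0],
    [0,0,0.028,0,0,0,0]
  ]
}}

```text
clock: 2.95
position: [0.524, 0.0539, 0.0854]
eef_rot: [0.738, 0.675, 0.0, 0.0]
force: [0.5, 0.6, 3.6]
gripper_width: -0.0002
grasp_force: 2.2
```

{"fn": "carry_out", "kwargs": {
  "plan": [
    [0,0,0.004,0,0,0,0],
    [0,0,0.004,0,0,0,0]
  ]
}}

```text
clock: 3.2
position: [0.5242, 0.054, 0.0846]
eef_rot: [0.738, 0.675, 0.001, 0.001]
force: [-5.6, 0.4, 27.1]
gripper_width: 0.0001
grasp_force: 13.7
```

{"fn": "carry_out", "kwargs": {
  "plan": [
    [0,0,-0.002,0,0,0,0],
    [0.012,0,-0.002,0,0,0,0],
    [0.024,0,-0.002,0,0,0,0],
    [0.036,0,-0.002,0,0,0,0],
    [0.048,0,-0.002,0,0,0,0]
  ]
}}

```text
clock: 3.82
position: [0.5261, 0.0776, 0.0849]
eef_rot: [0.737, 0.675, 0.0, 0.0]
force: [-0.6, -6.4, 11.0]
gripper_width: 0.0001
grasp_force: 5.4
```

Pressed (11 N) and moving against the lip with −6.4 N, so the jaw is sliding. I'll continue.

{"fn": "carry_out", "kwargs": {
  "plan": [
    [0.016,0,0,0,0,0,0],
    [0.032,0,0,0,0,0,0],
    [0.048,0,0,0,0,0,0],
    [0.064,0,0,0,0,0,0],
    [0.08,0,0,0,0,0,0]
  ]
}}

```text
clock: 4.45
position: [0.5299, 0.1175, 0.0849]
eef_rot: [0.737, 0.675, 0.0, 0.001]
force: [1.0, -6.4, 9.7]
gripper_width: -0.0001
grasp_force: 4.8
```

```bash
python3 - <<'E'
from h import *
goal(PAD+U*.127+[0,0,.085])
t=snap('top','top2');s=snap('side','side2')
b=cv2.resize(t['frame'][190:280,165:360],(780,360))
a=cv2.resize(s['frame'][130:230,210:370],(780,240),interpolation=cv2.INTER_CUBIC) if 0 else cv2.resize(s['frame'][150:230,210:370],(480,240))
o=np.zeros((600,780,3),np.uint8);o[:360]=b;o[360:,:480]=a
cv2.imwrite('pics/t2.png',cv2.convertScaleAbs(o,alpha=1.7,beta=10))
E
```

```text
row [ 1.273e-01 -1.900e-03 -1.000e-04] [ 0.0005  0.0001 -0.0002] pos [0.5299 0.1175 0.0849] F [ 1.02 -6.44  9.7 ] t 4.45
```

View pics/t2.png

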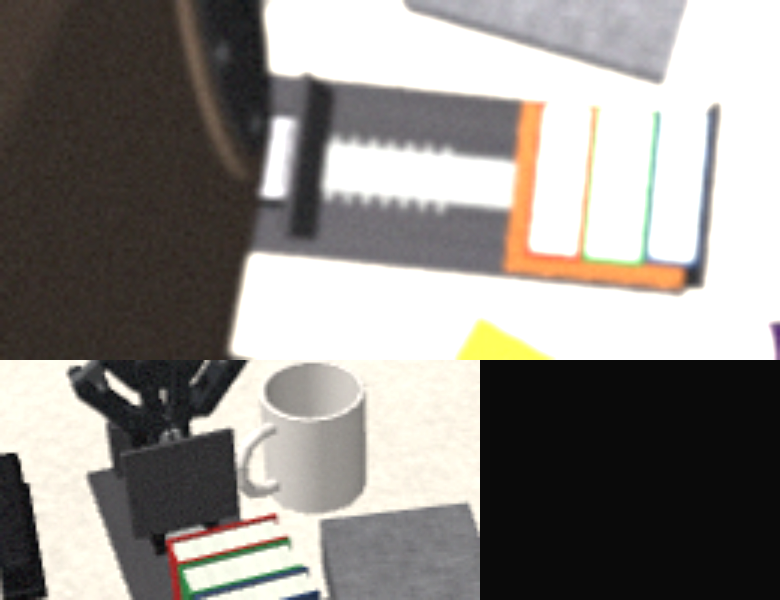

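The jaw plate has moved from crop x=430 to 315, the books are unmoved and the mug is clear. About 64 mm remain.

{"fn": "carry_out", "kwargs": {
  "plan": [
    [0.016,0,0,0,0,0,0],
    [0.032,0,0,0,0,0,0],
    [0.048,0,0,0,0,0,0],
    [0.064,0,0,0,0,0,0],
    [0.08,0,0,0,0,0,0]
  ]
}}

```text
clock: 5.18
position: [0.5335, 0.1574, 0.0849]
eef_rot: [0.738, 0.675, 0.0, 0.001]
force: [2.3, -6.5, 9.0]
gripper_width: -0.0
grasp_force: 4.6
```

{"fn": "carry_out", "kwargs": {
  "plan": [
    [0.01,0,0,0,0,0,0],
    [0.018,0,0,0,0,0,0],
    [0.026,0,0,0,0,0,0],
    [0.032,0,0,0,0,0,0]
  ]
}}

```text
clock: 5.68
position: [0.5349, 0.1733, 0.085]
eef_rot: [0.737, 0.675, 0.0, 0.001]
force: [2.3, -5.5, 9.3]
gripper_width: 0.0001
grasp_force: 4.7
```

{"fn": "carry_out", "kwargs": {
  "plan": [
    [0.004,0,0,0,0,0,0],
    [0.008,0,0,0,0,0,0],
    [0.012,0,0,0,0,0,0]
  ]
}}

```text
clock: 6.05
position: [0.5349, 0.179, 0.0849]
eef_rot: [0.737, 0.675, 0.0, 0.0]
force: [-0.6, -7.8, 11.6]
gripper_width: 0.0001
grasp_force: 5.7
```

{"fn": "carry_out", "kwargs": {
  "plan": [
    [0.003,0,0,0,0,0,0],
    [0.006,0,0,0,0,0,0]
  ]
}}

```text
clock: 6.3
position: [0.5351, 0.1819, 0.0849]
eef_rot: [0.737, 0.675, -0.0, 0.0]
force: [-0.7, -7.9, 10.8]
gripper_width: 0.0002
grasp_force: 5.7
```

{"fn": "carry_out", "kwargs": {
  "plan": [
    [0.003,0,0,0,0,0,0],
    [0.006,0,0,0,0,0,0]
  ]
}}

```text
clock: 6.55
position: [0.5353, 0.1849, 0.0849]
eef_rot: [0.737, 0.675, -0.0, 0.0]
force: [0.1, -6.7, 11.3]
gripper_width: 0.0
grasp_force: 5.6
```

{"fn": "carry_out", "kwargs": {
  "plan": [
    [0.003,0,0,0,0,0,0],
    [0.006,0,0,0,0,0,0]
  ]
}}

```text
clock: 6.8
position: [0.5354, 0.1863, 0.0848]
eef_rot: [0.737, 0.676, -0.001, 0.001]
force: [2.5, -36.2, 17.2]
gripper_width: 0.0001
grasp_force: 20.1
```

Firm contact at the end stop (36 N). I'll relax the push and lift straight up.

{"fn": "carry_out", "kwargs": {
  "plan": [
    [-0.002,0,0,0,0,0,0],
    [-0.002,0,-0.015,0,0,0,0],
    [-0.002,0,-0.04,0,0,0,0],
    [-0.004,0,-0.1,0,0,0,0],
    [-0.004,0,-0.2,0,0,0,0]
  ]
}}

```text
clock: 7.42
position: [0.534, 0.1859, 0.184]
eef_rot: [0.738, 0.675, -0.002, -0.001]
force: [0.7, 0.7, 0.2]
gripper_width: 0.0003
grasp_force: 0.0
```

{"fn": "carry_out", "kwargs": {
  "plan": [
    [0,-0.1,-0.1,0,0,0,0],
    [0,-0.2,-0.1,0,0,0,0],
    [0,-0.3,-0.1,0,0,0,0],
    [0.1,-0.3,-0.1,0,0,0,0],
    [0.2,-0.3,-0.1,0,0,0,0]
  ]
}}

```text
clock: 8.05
position: [0.3941, 0.3002, 0.2349]
eef_rot: [0.738, 0.675, 0.0, 0.0]
force: [1.6, 0.5, -0.2]
gripper_width: -0.0
grasp_force: 0.0
```

{"fn": "carry_out", "kwargs": {
  "plan": [
    [0.12,0,0,0,0,0,0],
    [0.24,0,0,0,0,0,0],
    [0.36,0,0,0,0,0,0],
    [0.4,0,0,0,0,0,0],
    [0.4,0,0,0,0,0,0]
  ]
}}

```text
clock: 8.68
position: [0.4118, 0.4994, 0.2336]
eef_rot: [0.737, 0.676, -0.0, 0.0]
force: [0.4, -0.6, -1.4]
gripper_width: -0.0003
grasp_force: 0.0
```

```bash
python3 - <<'E'
from h import *
st=state(); print(st['position'],st['force'],st['clock'])
t=snap('top','top3');s=snap('side','side3')
b=cv2.resize(t['frame'][190:280,165:360],(780,360))
a=cv2.resize(s['frame'][150:230,210:370],(480,240))
o=np.zeros((600,780,3),np.uint8);o[:360]=b;o[360:,:480]=a
o[360:510,480:720]=t['frame'][100:250:1,150:390]
cv2.imwrite('pics/t3.png',cv2.convertScaleAbs(o,alpha=1.7,beta=10))
E
```

```text
[0.4117615  0.49941722 0.23362733] [ 0.41991055 -0.57386658 -1.37852748] 8.675
```

View pics/t3.png

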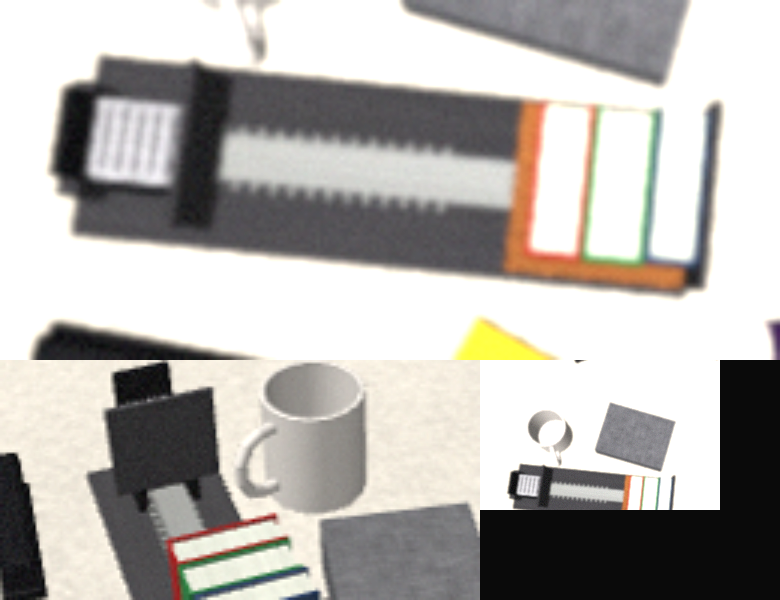

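The pad is now at crop (135,140) with its lip against the stop at (72,140). The plate is at (200,145), and the books, mug, dictionary and notes are unmoved. Quick numeric check that the jaw did not creep back on release.

```bash
python3 - <<'E'
from h import *
s=pickle.load(open('pics/top3.pkl','rb'));t0=pickle.load(open('pics/top0.pkl','rb'))
f=lambda x,y,z:onz(s,(165+x/4-.375,190+y/4-.375),z)
print('pad',f(134,140,.087),'expect y', .1863+.011-.027)
g=[cv2.cvtColor(q['frame'],cv2.COLOR_BGR2GRAY)[130:325,160:450].astype(int) for q in(t0,s)]
d=(abs(g[0]-g[1])>25).astype(np.uint8); print([list(r) for r in cv2.connectedComponentsWithStats(d)[2][1:] if r[4]>8])
E
```

```text
pad [0.53554782 0.16995878 0.087     ] expect y 0.1703
[[np.int32(26), np.int32(74), np.int32(36), np.int32(43), np.int32(622)], [np.int32(17), np.int32(81), np.int32(11), np.int32(24), np.int32(183)], [np.int32(111), np.int32(80), np.int32(4), np.int32(3), np.int32(10)], [np.int32(77), np.int32(88), np.int32(39), np.int32(34), np.int32(391)], [np.int32(87), np.int32(90), np.int32(24), np.int32(8), np.int32(130)]]
```

The jaw is home, and the only changes in the picture are along the jaw's track.

```bash
python3 -c "
from workcell import *
print(hand_in())"
```

```text
the job is handed in; nothing more can be done
None
```

I handed the job in at about 9 s: the jaw was pushed with the pad pressed until it hit the end stop (36 N), then let go; pictures show it still home and nothing else moved, but the pad's spring-back I did not measure on its own.

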